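Hook the sample tray out from under the packing rack

ROBOT

A 7-joint arm with a two-finger parallel gripper is mounted at the origin on the work surface. World frame = base frame: x ahead of the robot, y to its left, z up, the work surface at z = 0. Lengths are in m, angles in rad, forces in N, time in s.
With the tool pointing down it reaches from about 0.425 to 0.925 m from the base axis. Payload 6.8 kg.
Tool frame: the origin (TCP) lies midway between the tips of the shut fingers; the grasp point (between the pads) lies 19 mm behind it; z points along the fingers, y is the line along which they close (so a half turn about z gives the same grasp; the last joint's range is limited). The gripper opens to 85 mm and grips with 20 to 120 N. Pads are 22 mm wide; open, the fingers measure 114 mm over their backs; the gripper's body (76 mm by 85 mm) begins 54 mm behind the grasp point. The pads swing forward as they close: fully open they stand 13 mm farther back than shut.
Start: joints at [1.178, 0.477, 0.022, 1.555, -0.011, 1.109, -0.083], TCP at [0.19, -0.648, 0.231] pointing down, gripper open.
Joint ranges: [-2.96, 2.96], [-0.34, 2.1], [-1.41, 1.46], [0.24, 2.44], [-1.37, 4.51], [0.17, 1.92], [-2.96, 2.96]. Speed limits (rad/s): [2.39, 2.39, 3.14, 3.14, 3.14, 3.14, 3.14].

INTERFACE

Orientations are given as a rotation vector (axis times angle).
In Python, from bench import status, vision, r gives the robot as it stands. The module is installed in compiled form; this text tells all that it offers.
- The arm moves only by the shell command python3 -m handwheel 'ROWS' [OPENING] [FORCE]. ROWS is JSON, a list of rows, each an object with "dp": the shift along the tool's x, y, z in m, a list of three; "delta_rot": the turn, a rotation vector about the tool's x, y, z in rad, a list of three. In form: [{"dp": [x, y, z], "delta_rot": [rx, ry, rz]}, ...]. A call has 1 to 12 rows; each row is the pose to reach, as a shift and turn from the pose commanded when the call began, along the tool's axes at that moment; what a row does not reach only later rows make up. A row lasts 1/8 s, in which the tool goes at most 62.5 mm and 10.7 degrees, less where a joint would pass 70% of its speed; a pose out of reach is approached as far as the arm can. A call with a gripper value outside its range is refused whole. OPENING is the opening, from 0 (shut) to 1 (fully open), set as the call begins (- or left out, the last holds). The fingers move at their own pace and stop on an object; FORCE is the grip in N (left out, the last holds). Time passes only in rows, so rows that repeat a pose let the fingers close. It gives the time, the measured TCP pose, the force, the opening and the grip force at its end, in the units of the state.
- status.get_obs(): the state, without advancing time (a new reading comes with each control period).
- vision.grab_frame(name): name is "side" or "top" or "wrist"; returns a dict with "img" (400x640x3 uint8, blue, green, red), "fovy" (degrees; the focal length in pixels is half the picture's height over the tangent of half this angle, whatever the lens; pixels are square), "cx", "cy" (the principal point, pixels), "world_from_camera" (4x4, takes a point from camera to world coordinates). Camera axes: x right, y up, looking along -z (the intrinsics and any distortion apply to the point x, -y, -z); pixel columns grow to the right and rows downward; lengths in m; the calibration is good to about 2 mm. A picture is of the moment at which its call begins. There is no depth.
- r.hand_in(): hands the job in; it is judged then, once.
The state is a dict: "clock": time; "joints": joint angles; "qvel": joint speeds; "tau": joint torques, N m; "tcp_pos": TCP position; "orientation": TCP orientation; "contact_force": force on the tool from outside, world axes, zero at the start; "moment": the same for the moment, N m; "grip_width": finger opening in m; "gripper_force": force on a finger pad.
Only numpy, scipy, OpenCV 4.12 (cv2) and the standard library are available. Lean on these libraries where they do the work, as an engineer would, in place of code of your own. Each camera call takes 0.05 s, during which the arm holds its last target. There are 200 camera calls.

TASK

The tray of baked squares stands too far in under the low rack to be reached by hand. Take the blue-handled hook from its stand, catch it in the tray's blue pull ring and drag the tray straight out until its front edge lies on the orange stripe on the table, roughly square to the stripe; then unhook and hang the hook back on its stand by its handle, as it was. Touch the tray only with the hook, do not lift or tip it or its jar, and leave the other things on the table where they are.

Things in the scene. Friction and masses are not known exactly. Their poses are not given: they have to be found in the camera images.
- hook: Hook tool, 140 g: blue handle bar 22 mm (x) x 110 mm (y) x 30 mm (z), origin at the bar's centre; 8 mm steel shaft along its own -z to the knee. Starts hanging upright on the stand, axes as the stand's. Grip the bar across its 22 mm, fingers along the shaft, about 50 N: then it does not turn in the fingers.
- hook_knee (a point): the hook's bend, on the shaft's centreline, 190 mm below the handle's centre; axes as the hook's. From it a toe 18 mm long, 8 mm thick, turns off to the hook's own -x, its end upturned 10 degrees towards +z: what lies between shaft and toe is caught when the hook is drawn towards its own -x
- stand: Fixed steel hook stand; origin on the table under the seat. Base plate 12 mm thick, 115 mm to +x, 50 mm to -x, 55 mm to each side; a post 95 mm to +x carries a 90 mm cross beam, top 215 mm high. From it two level prongs run to -x, 38 mm to each side (y), 10 mm wide, tops 215 mm high. Open above and at the -x side.
- seat (a point): centre of the handle bar when the hook hangs, 230 mm above the table; axes as the stand's. The bar lies across both prongs, the shaft between them. Orange lips 10 mm high on each prong before and behind the bar, 34 mm apart inside, leave the 22 mm bar 6 mm of play each way
- rack: Fixed low rack, 340 mm wide (y), 250 mm deep; origin on the table under the middle of its front edge; +x points in under it. Deck underside 150 mm high, 8 mm thick, clear in front, white behind; a steel lip on the front edge stands to 188 mm. 16 mm square legs at the corners (162 mm to each side), else open. Cartons on the deck's rear reach 233 mm.
- stripe (a point): the centre of the orange stripe painted flat on the table, 100 mm out from the rack's front edge; 50 mm wide (x), 260 mm long (y); axes as the rack's
- tray: White open tray 130 mm (x) x 200 mm (y) x 50 mm high, 4 mm walls, floor 4 mm, piles of baked squares fixed in it (to 44 mm high), 0.22 to 0.45 kg, loose on the table under the rack, sliding with ordinary friction; origin at the centre of its underside. Its front, with the ring, is its -x side, facing out of the rack within 8 degrees.
- ring (a point): centre of the blue pull ring fixed to the middle of the tray's front, lying level, 45 mm above the table, empty below: round bar 8 mm thick, 72 mm across between bar centres (64 mm clear inside). Starts 45 to 58 mm in from the rack's front edge. Axes as the tray's
- tray_front (a point): middle of the tray's front edge, at the table; 38 mm inside the ring's centre; this is the point that must come onto the stripe
- jar: closed jar with an orange cap, 42 mm across, 75 mm tall, standing loose in the tray; origin at the centre of its underside
- carton_a: orange carton, 55 x 85 mm, 110 mm tall, standing loose on the table; origin at the centre of its underside. A bystander: leave alone
- carton_b: orange carton, 55 x 85 mm, 110 mm tall, standing loose on the table; origin at the centre of its underside. A bystander: leave alone
- sanitizer: bottle with a blue cap, 64 mm across, 140 mm tall, standing loose; origin at the centre of its underside. A bystander: leave alone
- squares: pile of baked squares stuck together, 60 x 60 mm, 50 mm high, loose on the table; origin at the centre of its underside. A bystander: leave alone
There are look-alikes about, which are no part of the job. Of the things like the hook, leave any that is turquoise; of the rest the larger one is meant.

How it is judged:
On the way, in this order (a step that is already met when the one before it is completed fails the run):
1. the hook is caught in the tray's ring: its knee lies inside the ring and below the ring's plane, and it pulls on the tray (horizontal distance between hook_knee and ring below 0.036 m and z of hook_knee in the frame of ring below -0.002 m and contact force between hook and tray above 0.3 N), for 0.1 s.
2. the tray's front edge lies on the orange stripe (x of tray_front in the frame of stripe between -0.026 and 0.026 m and y of tray_front in the frame of stripe between -0.11 and 0.11 m and angle between the x axis of tray and the x axis of stripe, either way round below 0.4 rad and height (world z) of tray below 0.006 m), for 0.2 s.
3. the hook hangs on its stand by its handle (x of hook in the frame of seat between -0.009 and 0.009 m and y of hook in the frame of seat between -0.03 and 0.03 m and z of hook in the frame of seat between -0.004 and 0.004 m and angle between hook's own z axis and vertical below 0.12 rad), for 0.2 s.
At the end, for the whole second after the job is handed in: Tray flat, its front edge middle within 26 mm of the stripe centreline and 110 mm along it, square within 0.4 rad, jar upright; hook at rest on both prongs: within 9 mm fore-aft, 30 mm sideways, 4 mm in height of the seat, upright within 0.12 rad; all still (all of step 2 and all of step 3 and linear speed of tray below 0.01 m/s and linear speed of hook below 0.02 m/s and angle between jar's own z axis and vertical below 0.3 rad); the robot touches nothing.
It fails at once if the gripper or arm touches the tray (contact force between any of the fingers, the arm and tray above 0.5 N).
It fails at once if the tray is lifted or tipped (height (world z) of tray above 0.03 m or angle between tray's own z axis and vertical above 0.3 rad).
It fails at once if the jar in the tray is tipped (angle between jar's own z axis and vertical above 0.5 rad).
It fails at once if a bystander is moved more than 30 mm or knocked over (distance of any of carton_a, carton_b, sanitizer, squares from where it was at the start of the episode above 0.03 m or angle between any of carton_a, carton_b, sanitizer, squares's own z axis and vertical above 0.4 rad).
It also fails if it takes over 66 s, if anything falls off the work surface, if the arm or the gripper's body presses on something with over 40 N, if the wrist force passes 120 N, or if a joint passes its speed limit or range.

## Working session

There is one attempt and no reset: what is moved stays moved. The work goes in short steps, Python scripts to look and compute and a shell command to move; the robot and the scene stay as the last step left them, time stands still between calls to the robot, and variables do not carry over. Pictures are saved under pics/ and viewed, at most 14 in all, crops included, and the job is handed in when it is done.

```bash
mkdir -p pics; cat > h.py <<'E'
import numpy as np, cv2, pickle
from scipy.spatial.transform import Rotation as R
from bench import status, vision, r
def grab(n,tag):
    f=vision.grab_frame(n); pickle.dump(f,open(f'pics/{tag}.pkl','wb')); cv2.imwrite(f'pics/{tag}.png',f['img']); return f
def load(tag): return pickle.load(open(f'pics/{tag}.pkl','rb'))
def ray(f,u,v):
    F=200/np.tan(np.radians(f['fovy'])/2); T=np.array(f['world_from_camera'])
    d=T[:3,:3]@np.array([(u-f['cx'])/F,-(v-f['cy'])/F,-1]); return T[:3,3],d/np.linalg.norm(d)
def atz(f,u,v,z):
    o,d=ray(f,u,v); return o+d*(z-o[2])/d[2]
def tri(a,b):
    (o1,d1),(o2,d2)=ray(*a),ray(*b)
    s=np.linalg.lstsq(np.c_[d1,-d2],o2-o1,rcond=None)[0]
    p,q=o1+s[0]*d1,o2+s[1]*d2; return (p+q)/2,np.linalg.norm(p-q)
def proj(f,p):
    F=200/np.tan(np.radians(f['fovy'])/2); T=np.array(f['world_from_camera'])
    c=T[:3,:3].T@(np.array(p)-T[:3,3]); return f['cx']-F*c[0]/c[2], f['cy']+F*c[1]/c[2]
E
python3 - <<'E'
from h import *
np.set_printoptions(precision=4,suppress=True)
for n in ['side','top','wrist']:
    f=grab(n,n+'0'); print(n,[k for k in f if k!='img'],f['fovy'],f['cx'],f['cy']);print(np.array(f['world_from_camera']))
    print({k:f[k] for k in f if k not in('img','fovy','cx','cy','world_from_camera')})
print(status.get_obs())
E
```

```text
side ['fovy', 'cx', 'cy', 'world_from_camera'] 52.30185270130982 322.43651850927824 201.00957020850277
[[-0.3355  0.7707 -0.5418 -0.1165]
 [-0.942  -0.2715  0.1971  0.2675]
 [ 0.0048  0.5765  0.8171  1.0989]
 [ 0.      0.      0.      1.    ]]
{}
top ['fovy', 'cx', 'cy', 'world_from_camera'] 54.103980110634026 317.51396779200263 199.00633623774658
[[-0.041   0.9774 -0.2072  0.2619]
 [-0.9992 -0.04    0.0088  0.0548]
 [ 0.0003  0.2074  0.9782  1.338 ]
 [ 0.      0.      0.      1.    ]]
{}
wrist ['fovy', 'cx', 'cy', 'world_from_camera'] 60.35843893147932 323.565198502545 209.34637014111144
[[ 0.2802  0.9215  0.269   0.2583]
 [-0.96    0.2694  0.0769 -0.6286]
 [-0.0016 -0.2798  0.9601  0.3742]
 [ 0.      0.      0.      1.    ]]
{}
{'clock': 0.15, 'joints': array([ 1.1779,  0.4776,  0.0224,  1.5562, -0.0115,  1.1093, -0.0831]), 'qvel': array([ 0.0015, -0.003 , -0.0006, -0.0042, -0.0006, -0.0017, -0.0001]), 'tau': array([  0.0027, -59.6924,   1.6102, -28.1486,   0.0127,   0.0066,
        -0.    ]), 'tcp_pos': array([ 0.1895, -0.6474,  0.2305]), 'orientation': array([-3.1084, -0.4456,  0.0005]), 'contact_force': array([-0.5562,  0.7657, -0.573 ]), 'moment': array([0.0485, 0.0105, 0.0199]), 'gripper_force': 0.0, 'grip_width': 0.08546514111086159}
```

View pics/side0.png

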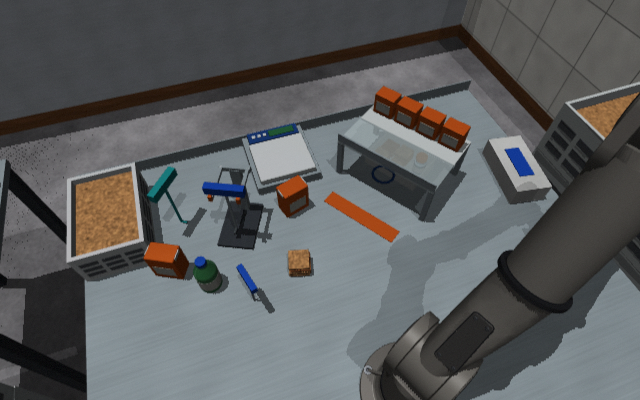

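View pics/top0.png

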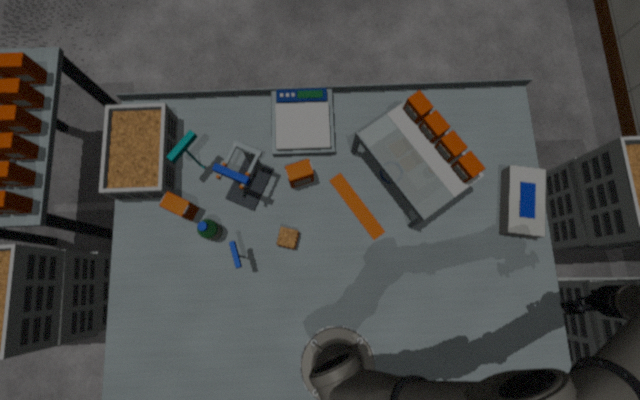

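Side view: the blue hook hangs on its stand at (224,189), stripe (360,216), rack with ring at (383,174). Top view: hook bar (232,174), stripe (357,206), rack front edge from (355,150) to (418,225). The turquoise hook and the small blue one are look-alikes. I'll enlarge these.

```bash
python3 - <<'E'
from h import *
s=load('side0')['img'];t=load('top0')['img']
def c(i,u,v,w,h,k): return cv2.resize(i[v:v+h,u:u+w],None,fx=k,fy=k,interpolation=cv2.INTER_CUBIC)
a=np.hstack([c(s,180,150,100,100,4),c(t,190,130,100,100,4)])
cv2.imwrite('pics/c1.png',a)
b=np.vstack([c(s,310,80,200,75,4),c(s,310,155,200,75,4)])
cv2.imwrite('pics/c2.png',b)
cv2.imwrite('pics/c3.png',c(t,325,80,200,150,4))
E
```

```text
(no output)
```

View pics/c1.png

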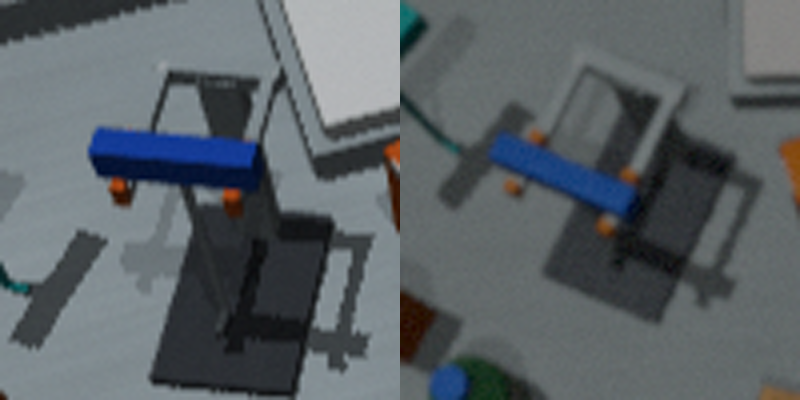

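View pics/c2.png

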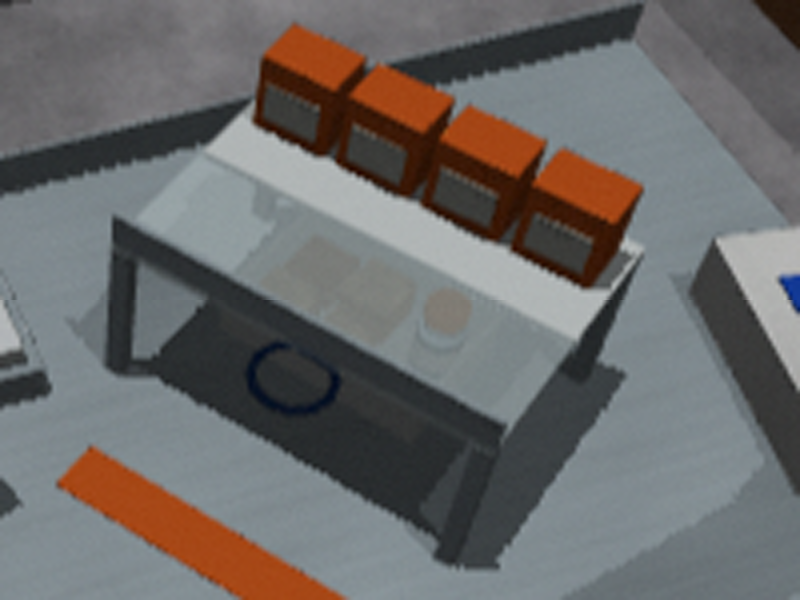

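View pics/c3.png

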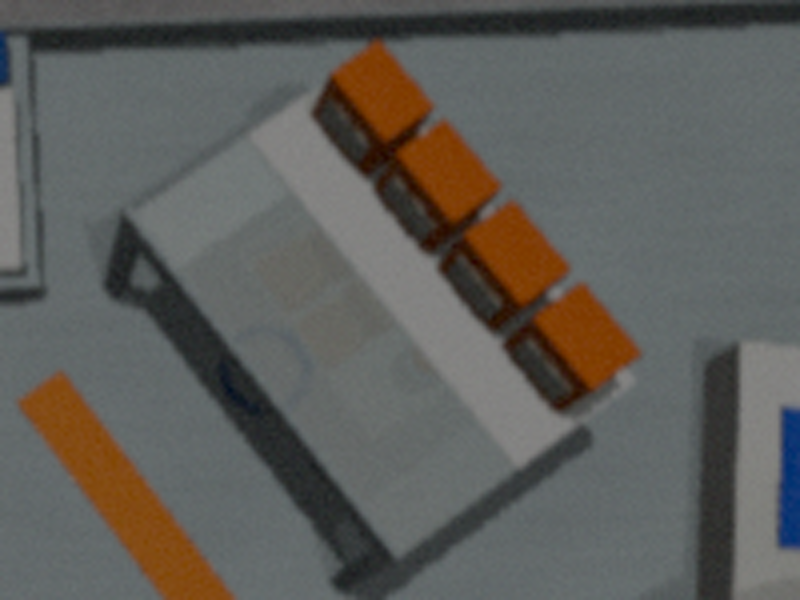

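c1: blue bar spans about (203,182)–(245,197) in side and (313−…)(212,163)–(250,184) in top. c2/c3: ring centre is at about side (383.4,174.4) and top (391.7,172), seen through the clear deck. The stripe is fully visible. Next I'll fit the bar and stripe numerically.

```bash
cat > fit.py <<'E'
from h import *
from scipy.optimize import minimize
np.set_printoptions(precision=4,suppress=True)
s,t=load('side0'),load('top0')
def hsv(f,lo,hi,box):
    m=cv2.inRange(cv2.cvtColor(f['img'],cv2.COLOR_BGR2HSV),lo,hi); k=np.zeros_like(m); u,v,w,h=box; k[v:v+h,u:u+w]=m[v:v+h,u:u+w]; return k
for f,box in ((s,(320,185,85,60)),(t,(325,165,62,75))):
    m=hsv(f,(3,150,60),(18,255,255),box); vs,us=np.nonzero(m)
    P=np.array([atz(f,u,v,0)[:2] for u,v in zip(us,vs)])
    print('stripe',cv2.minAreaRect((P*1000).astype(np.float32)),P.mean(0))
print('ring',tri((s,383.4,174.4),(t,391.7,172)))
ms=[hsv(s,(105,120,40),(130,255,255),(195,175,60,35)),hsv(t,(105,120,40),(130,255,255),(205,155,55,40))]
print([m.astype(bool).sum() for m in ms])
C=np.array([[a,b,c] for a in(-.011,.011) for b in(-.055,.055) for c in(-.015,.015)])
def cost(x,full=False):
    W=C@R.from_euler('z',x[3]).as_matrix().T+x[:3]; e=[]
    for f,m in zip((s,t),ms):
        k=np.zeros((1600,2560),np.uint8)
        h=cv2.convexHull(np.array([np.array(proj(f,w))*4+1.5 for w in W],np.float32)).round().astype(np.int32)
        cv2.fillConvexPoly(k,h,1); m4=cv2.resize(m,None,fx=4,fy=4,interpolation=cv2.INTER_NEAREST)>0
        e.append(1-(m4&(k>0)).sum()/(m4|(k>0)).sum())
    return e if full else sum(e)
p0,_=tri((s,224,188),(t,231,174)); print(p0)
best=min((minimize(cost,[*p0,y],method='Nelder-Mead',options=dict(initial_simplex=np.array([[*p0,y]]+[list(np.r_[p0,y]+d) for d in np.diag([.02,.02,.02,.2])]))) for y in(-.9,-.5,-.2)),key=lambda r:r.fun)
print('bar',best.x,cost(best.x,True))
E
python3 fit.py
```

```text
stripe ((517.53955078125, -93.3576889038086), (258.8015441894531, 48.00617599487305), 33.49134826660156) [ 0.5139 -0.0959]
stripe ((517.27978515625, -91.36536407470703), (255.6836395263672, 45.69914627075195), 33.40424728393555) [ 0.5157 -0.0923]
ring (array([ 0.6213, -0.2163,  0.0391]), np.float64(0.0011984890926438508))
[np.int64(504), np.int64(320)]
[0.5783 0.2918 0.2413]
bar [ 0.5819  0.2945  0.2327 -0.453 ] [np.float64(0.13862660944206007), np.float64(0.14079972890545578)]
```

```bash
cat >> h.py <<'E'
np.set_printoptions(precision=4,suppress=True)
def tool(yaw,tilt=0):
    """tool axes: y along world heading yaw (hook x), z down, then tipped about own x by -tilt (z towards y)"""
    c,s=np.cos(yaw),np.sin(yaw)
    M=np.c_[[-s,c,0],[c,s,0],[0,0,-1.]]
    M[:,0]=np.cross(M[:,1],M[:,2])
    return M@R.from_rotvec([-tilt,0,0]).as_matrix()
def pose():
    o=status.get_obs(); return np.array(o['tcp_pos']),R.from_rotvec(o['orientation']).as_matrix()
def rel(p,M,P=None):
    p0,M0=P or pose(); return M0.T@(np.array(p)-p0), R.from_matrix(M0.T@M).as_rotvec()
E
python3 - <<'E'
from h import *
s,t=load('side0'),load('top0')
for z in(.04,.045): print(atz(s,383.4,174.4,z),atz(t,391.7,172,z))
p,M=pose(); print(M)
print(rel((.5,-.3,.40),tool(-1.0)));print(rel((.582,.2945,.36),tool(-.453)))
print(rel((.582,.2945,.36),tool(-.453),((.5,-.3,.40),tool(-1.0))))
E
```

```text
[ 0.6204 -0.2164  0.04  ] [ 0.6214 -0.2156  0.04  ]
[ 0.6169 -0.2141  0.045 ] [ 0.62   -0.2146  0.045 ]
[[ 0.9597  0.281  -0.0005]
 [ 0.281  -0.9597  0.0014]
 [-0.0001 -0.0015 -1.    ]]
(array([ 0.3956, -0.2464, -0.1692]), array([-0.0015, -0.0001, -0.286 ]))
(array([ 0.6413, -0.7938, -0.1284]), array([-0.0014, -0.0005, -0.833 ]))
(array([ 0.3902, -0.4559,  0.04  ]), array([ 0.   ,  0.   , -0.547]))
```

```bash
python3 -m handwheel '[{"dp":[0.01,-0.005,-0.06],"delta_rot":[0,0,0]},{"dp":[0.05,-0.03,-0.12],"delta_rot":[0,0,-0.05]},{"dp":[0.10,-0.06,-0.15],"delta_rot":[0,0,-0.1]},{"dp":[0.15,-0.09,-0.17],"delta_rot":[0,0,-0.15]},{"dp":[0.20,-0.12,-0.17],"delta_rot":[0,0,-0.2]},{"dp":[0.25,-0.15,-0.17],"delta_rot":[0,0,-0.25]},{"dp":[0.30,-0.18,-0.17],"delta_rot":[0,0,-0.29]},{"dp":[0.35,-0.21,-0.17],"delta_rot":[0,0,-0.3]},{"dp":[0.395,-0.245,-0.17],"delta_rot":[0,0,-0.35]},{"dp":[0.42,-0.30,-0.17],"delta_rot":[0,0,-0.4]},{"dp":[0.45,-0.35,-0.17],"delta_rot":[0,0,-0.45]},{"dp":[0.47,-0.41,-0.17],"delta_rot":[0,0,-0.5]}]' 1
python3 - <<'E'
from h import *
print(status.get_obs()['joints']);print(rel((.582,.2945,.36),tool(-.453)))
E
```

```text
clock: 1.65
tcp_pos: [0.5258, -0.1213, 0.4008]
orientation: [-2.902, -1.203, 0.0]
contact_force: [0.4, 0.0, 1.0]
grip_width: 0.085
gripper_force: 0.0
[ 0.4498  0.1613 -0.3894  1.6178  0.062   1.3751 -0.7319]
(array([ 0.334 , -0.254 ,  0.0409]), array([-0.0004,  0.    , -0.3317]))
```

```bash
python3 -m handwheel '[{"dp":[0.04,-0.03,0.01],"delta_rot":[0,0,-0.05]},{"dp":[0.08,-0.06,0.02],"delta_rot":[0,0,-0.1]},{"dp":[0.13,-0.10,0.03],"delta_rot":[0,0,-0.15]},{"dp":[0.18,-0.14,0.04],"delta_rot":[0,0,-0.2]},{"dp":[0.23,-0.175,0.04],"delta_rot":[0,0,-0.25]},{"dp":[0.28,-0.21,0.04],"delta_rot":[0,0,-0.3]},{"dp":[0.32,-0.243,0.04],"delta_rot":[0,0,-0.332]},{"dp":[0.334,-0.254,0.041],"delta_rot":[0,0,-0.332]},{"dp":[0.334,-0.254,0.041],"delta_rot":[0,0,-0.332]}]'
python3 - <<'E'
from h import *
f=grab('wrist','w1'); print(pose()); print(proj(f,(.582,.2945,.245)))
cv2.imwrite('pics/w1b.png',f['img'])
E
```

```text
clock: 2.78
tcp_pos: [0.5819, 0.2933, 0.3596]
orientation: [-2.663, -1.666, 0.002]
contact_force: [-0.3, -1.0, 0.0]
grip_width: 0.0848
gripper_force: 0.0
(array([0.5825, 0.2916, 0.3598]), array([[ 0.4393,  0.8983, -0.0005],
       [ 0.8983, -0.4393, -0.0014],
       [-0.0014,  0.0001, -1.    ]]))
(np.float64(322.047234079098), np.float64(201.88722328021726))
```

View pics/w1.png

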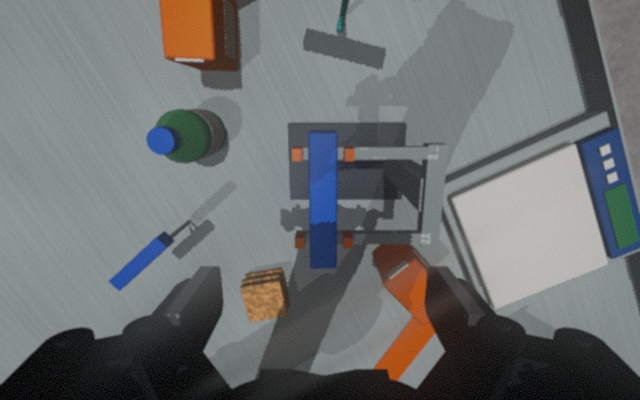

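The bar's top face lies at about (323,199.5), its edges at u 309–337. The prediction was (322,202), so it is aligned to about 1 mm. Next I descend and grip.

```bash
python3 -m handwheel '[{"dp":[0.001,0,0.05],"delta_rot":[0,0,0]},{"dp":[0.001,0,0.10],"delta_rot":[0,0,0]},{"dp":[0.001,0,0.125],"delta_rot":[0,0,0]},{"dp":[0.001,0,0.14],"delta_rot":[0,0,0]},{"dp":[0.001,0,0.147],"delta_rot":[0,0,0]},{"dp":[0.001,0,0.147],"delta_rot":[0,0,0]}]' 1
python3 -m handwheel '[{"dp":[0,0,0],"delta_rot":[0,0,0]},{"dp":[0,0,0],"delta_rot":[0,0,0]},{"dp":[0,0,0],"delta_rot":[0,0,0]},{"dp":[0,0,0],"delta_rot":[0,0,0]},{"dp":[0,0,0],"delta_rot":[0,0,0]},{"dp":[0,0,0],"delta_rot":[0,0,0]},{"dp":[0,0,0],"delta_rot":[0,0,0]},{"dp":[0,0,0],"delta_rot":[0,0,0]}]' 0 50
python3 -c "
from h import *
print(pose())"
```

```text
clock: 3.58
tcp_pos: [0.5833, 0.2932, 0.2139]
orientation: [2.665, 1.663, 0.001]
contact_force: [-0.4, 0.3, 0.8]
grip_width: 0.0856
gripper_force: 0.0
clock: 4.58
tcp_pos: [0.5828, 0.2939, 0.2137]
orientation: [-2.664, -1.665, -0.001]
contact_force: [-0.9, -0.9, 5.0]
grip_width: 0.0215
gripper_force: 49.7
(array([0.5828, 0.2939, 0.2137]), array([[ 0.4385,  0.8988,  0.0004],
       [ 0.8988, -0.4385,  0.0004],
       [ 0.0005,  0.0002, -1.    ]]))
```

```bash
cat >> h.py <<'E'
YR=np.radians(-56.5); S=np.array([.5174,-.0923]); K=.1737
def rk(x,y,z):
    """rack coordinates (x from the front edge) to world"""
    c,s=np.cos(YR),np.sin(YR); x=x+.1
    return np.array([S[0]+c*x-s*y,S[1]+s*x+c*y,z])
def knee_tcp(x,y,z,tilt):
    M=tool(YR,tilt); return rk(x,y,z)-K*M[:,2],M
def where():
    """knee in rack coordinates, tilt"""
    p,M=pose(); k=p+K*M[:,2]; c,s=np.cos(YR),np.sin(YR); d=k[:2]-S
    return np.array([c*d[0]+s*d[1]-.1,-s*d[0]+c*d[1],k[2]]),np.degrees(np.arctan2(np.linalg.norm(M[:2,2]),-M[2,2]))
E
python3 - <<'E'
from h import *
a=np.radians(42)
T=knee_tcp(.057-.100,.017,.065+.111,a); print(T[0])
p,M=pose(); P=(p+[0,0,.2],M)
print(rel(*T,P)); print(rel(*T))
print(rel(*knee_tcp(.057,.017,.065,a),T))
E
```

```text
[ 0.4989 -0.0335  0.3051]
(array([-0.3311,  0.0681,  0.1084]), array([-0.7153, -0.1955,  0.5078]))
(array([-0.331 ,  0.0681, -0.0916]), array([-0.7153, -0.1955,  0.5078]))
(array([-0.    ,  0.    ,  0.1494]), array([0., 0., 0.]))
```

```bash
python3 -m handwheel '[{"dp":[0,0,-0.02],"delta_rot":[0,0,0]},{"dp":[0,0,-0.05],"delta_rot":[0,0,0]},{"dp":[0,0,-0.09],"delta_rot":[0,0,0]},{"dp":[0,0,-0.13],"delta_rot":[0,0,0]},{"dp":[0,0,-0.17],"delta_rot":[0,0,0]},{"dp":[0,0,-0.20],"delta_rot":[0,0,0]},{"dp":[0,0,-0.20],"delta_rot":[0,0,0]}]'
```

```text
clock: 5.45
tcp_pos: [0.5834, 0.2942, 0.4167]
orientation: [2.664, 1.664, 0.008]
contact_force: [0.6, 0.4, -1.0]
grip_width: 0.0216
gripper_force: 49.3
```

```bash
python3 -m handwheel '[{"dp":[-0.03,0.005,0],"delta_rot":[0,0,0]},{"dp":[-0.07,0.012,0],"delta_rot":[-0.07,-0.02,0.05]},{"dp":[-0.11,0.02,0],"delta_rot":[-0.14,-0.04,0.10]},{"dp":[-0.15,0.03,0],"delta_rot":[-0.22,-0.06,0.155]},{"dp":[-0.19,0.038,0.01],"delta_rot":[-0.30,-0.08,0.21]},{"dp":[-0.23,0.046,0.03],"delta_rot":[-0.40,-0.11,0.28]},{"dp":[-0.27,0.055,0.05],"delta_rot":[-0.50,-0.137,0.355]},{"dp":[-0.30,0.062,0.07],"delta_rot":[-0.60,-0.165,0.425]},{"dp":[-0.32,0.066,0.09],"delta_rot":[-0.68,-0.187,0.48]},{"dp":[-0.331,0.068,0.108],"delta_rot":[-0.715,-0.195,0.508]},{"dp":[-0.331,0.068,0.108],"delta_rot":[-0.715,-0.195,0.508]},{"dp":[-0.331,0.068,0.108],"delta_rot":[-0.715,-0.195,0.508]}]'
python3 - <<'E'
from h import *
print(where(),status.get_obs()['joints'])
a=np.radians(42)
print(rel(*knee_tcp(.057,.017,.065,a)))
f=grab('side','s2'); g=grab('wrist','w2')
cv2.imwrite('pics/c4.png',np.vstack([cv2.resize(f['img'][90:240,280:500],(440,300),interpolation=cv2.INTER_CUBIC),cv2.resize(g['img'],(440,275))]))
E
```

```text
clock: 6.95
tcp_pos: [0.4991, -0.0333, 0.3057]
orientation: [2.324, 0.7, 0.269]
contact_force: [0.3, -0.3, -0.9]
grip_width: 0.0212
gripper_force: 49.4
(array([-0.0432,  0.0174,  0.1765]), np.float64(41.93487509182979)) [-0.0102  0.0726 -0.5328  2.1364  0.8884  1.1086 -2.0124]
(array([-0.0004, -0.0002,  0.15  ]), array([-0.0011, -0.0005,  0.0002]))
```

View pics/c4.png

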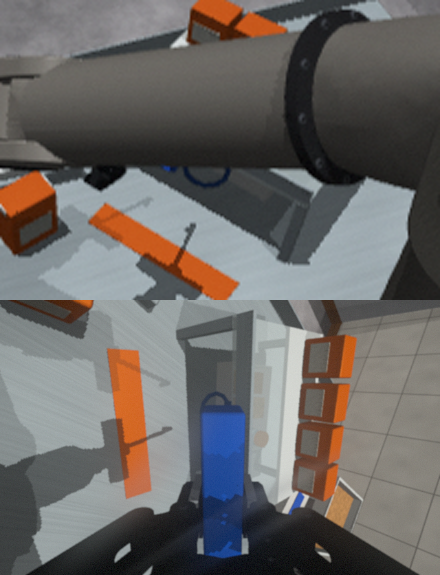

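The side view is mostly blocked by the arm. In the wrist view the ring shows just beyond the bar's end (about (313,148) in the full picture). I'll check the ring's predicted outline against that.

```bash
python3 - <<'E'
from h import *
g=load('w2'); im=cv2.resize(g['img'][100:250,220:420],None,fx=4,fy=4,interpolation=cv2.INTER_CUBIC)
for t in np.linspace(0,2*np.pi,48):
    u,v=proj(g,rk(.0576+.036*np.cos(t),.017+.036*np.sin(t),.045)); cv2.circle(im,(int((u-220)*4+2),int((v-100)*4+2)),2,(0,255,255),-1)
for y in np.linspace(-.16,.16,60):
    for z in (.15,.188):
        u,v=proj(g,rk(0,y,z)); cv2.circle(im,(int((u-220)*4+2),int((v-100)*4+2)),2,(0,0,255),-1)
cv2.imwrite('pics/c5.png',im)
E
```

```text
(no output)
```

View pics/c5.png

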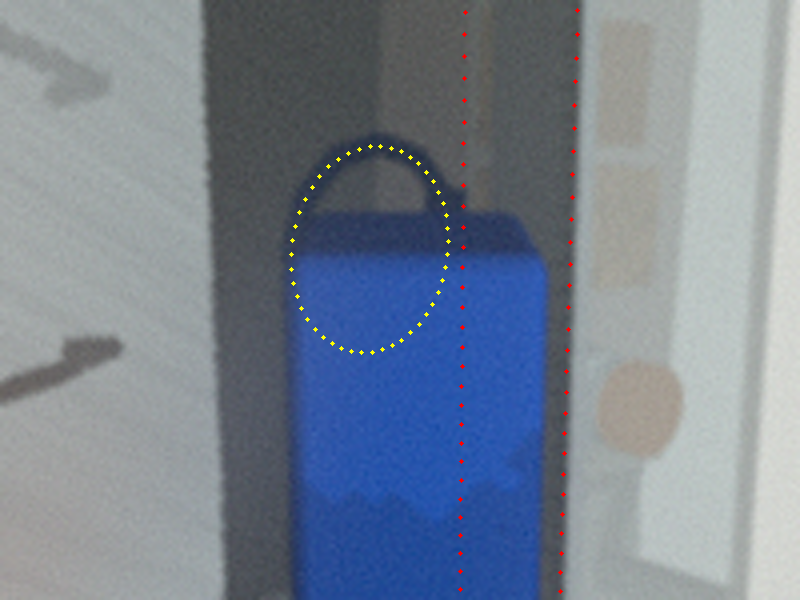

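The predicted ring and lip outlines match the picture to 1–2 mm. Now I insert along the shaft axis, then lower.

```bash
python3 -m handwheel '[{"dp":[0,0,0.03],"delta_rot":[0,0,0]},{"dp":[0,0,0.06],"delta_rot":[0,0,0]},{"dp":[0,0,0.09],"delta_rot":[0,0,0]},{"dp":[0,0,0.12],"delta_rot":[0,0,0]},{"dp":[0,0,0.14],"delta_rot":[0,0,0]},{"dp":[0,0,0.15],"delta_rot":[0,0,0]},{"dp":[0,0,0.15],"delta_rot":[0,0,0]}]'
python3 - <<'E'
from h import *
a=np.radians(42)
print(where(),status.get_obs()['contact_force'])
print(rel(*knee_tcp(.057,.017,.029,a)))
P=knee_tcp(.057,.017,.029,a)
for x,t in((.047,42),(.017,42),(-.03,28),(-.09,10),(-.12,0)): print(x,rel(*knee_tcp(x,.017,.029,np.radians(t)),P))
E
```

```text
clock: 7.92
tcp_pos: [0.5543, -0.1174, 0.1939]
orientation: [2.324, 0.699, 0.268]
contact_force: [-1.3, 0.2, -0.8]
grip_width: 0.021
gripper_force: 49.4
(array([0.0575, 0.0169, 0.0648]), np.float64(41.972945976449864)) [-1.2584  0.2113 -0.8193]
(array([ 0.0001, -0.0244,  0.0263]), array([-0.0005,  0.0004, -0.0005]))
0.047 (array([ 0.    , -0.0074, -0.0067]), array([0., 0., 0.]))
0.017 (array([ 0.    , -0.0297, -0.0268]), array([0., 0., 0.]))
-0.03 (array([-0.    , -0.0226, -0.0531]), array([ 0.2443, -0.    ,  0.    ]))
-0.09 (array([ 0.    , -0.0172, -0.072 ]), array([ 0.5585, -0.    ,  0.    ]))
-0.12 (array([ 0.    , -0.0153, -0.0738]), array([ 0.733, -0.   ,  0.   ]))
```

```bash
python3 -m handwheel '[{"dp":[0,-0.006,0.007],"delta_rot":[0,0,0]},{"dp":[0,-0.015,0.016],"delta_rot":[0,0,0]},{"dp":[0,-0.022,0.023],"delta_rot":[0,0,0]},{"dp":[0,-0.024,0.026],"delta_rot":[0,0,0]},{"dp":[0,-0.024,0.026],"delta_rot":[0,0,0]}]'
python3 -m handwheel '[{"dp":[0,-0.004,-0.0035],"delta_rot":[0,0,0]},{"dp":[0,-0.007,-0.0065],"delta_rot":[0,0,0]},{"dp":[0,-0.009,-0.0085],"delta_rot":[0,0,0]},{"dp":[0,-0.012,-0.0105],"delta_rot":[0,0,0]},{"dp":[0,-0.015,-0.0135],"delta_rot":[0,0,0]},{"dp":[0,-0.018,-0.016],"delta_rot":[0,0,0]},{"dp":[0,-0.021,-0.019],"delta_rot":[0,0,0]},{"dp":[0,-0.024,-0.0215],"delta_rot":[0,0,0]}]'
python3 - <<'E'
from h import *
print(where(),status.get_obs()['contact_force'])
g=grab('wrist','w3'); 
cv2.imwrite('pics/c6.png',g['img'])
E
```

```text
clock: 8.55
tcp_pos: [0.5539, -0.1169, 0.1583]
orientation: [2.324, 0.7, 0.268]
contact_force: [-0.2, -1.3, -1.1]
grip_width: 0.0209
gripper_force: 49.3
clock: 9.55
tcp_pos: [0.5359, -0.0899, 0.1584]
orientation: [2.323, 0.699, 0.268]
contact_force: [2.5, -2.6, 0.4]
grip_width: 0.0215
gripper_force: 49.3
(array([0.0244, 0.0167, 0.0293]), np.float64(41.99211267232845)) [ 2.5239 -2.6385  0.4252]
```

View pics/c6.png

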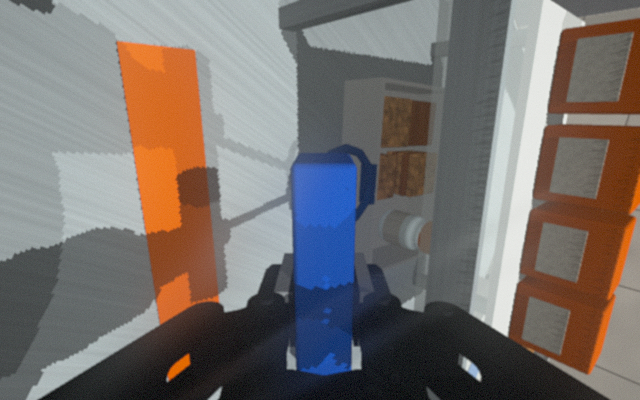

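Hook is caught: about 3.6 N is pulling and the tray is following. I'll continue the drag, gradually bringing the hook upright.

```bash
python3 - <<'E'
from h import *
w,_=where()
P=knee_tcp(w[0]-.001,.017,.029,np.radians(42))
for i in range(1,13):
    d,r_=rel(*knee_tcp(w[0]-.001-.0063*i,.017,.029,np.radians(42-1.5*i)),P); print(i,d.round(3),r_.round(3))
E
```

```text
1 [-0.    -0.    -0.004] [ 0.026 -0.     0.   ]
2 [-0.    -0.    -0.008] [ 0.052 -0.     0.   ]
3 [-0.    -0.    -0.012] [ 0.079 -0.     0.   ]
4 [-0.    -0.001 -0.016] [ 0.105 -0.     0.   ]
5 [-0.    -0.001 -0.02 ] [ 0.131 -0.     0.   ]
6 [-0.    -0.001 -0.023] [ 0.157 -0.    -0.   ]
7 [-0.    -0.001 -0.027] [ 0.183 -0.    -0.   ]
8 [-0.    -0.001 -0.03 ] [ 0.209 -0.    -0.   ]
9 [-0.    -0.002 -0.033] [ 0.236 -0.    -0.   ]
10 [-0.    -0.002 -0.036] [ 0.262 -0.    -0.   ]
11 [-0.    -0.002 -0.039] [ 0.288 -0.    -0.   ]
12 [-0.    -0.003 -0.042] [ 0.314 -0.    -0.   ]
```

```bash
python3 -m handwheel '[{"dp":[0,0,-0.004],"delta_rot":[0.026,0,0]},{"dp":[0,0,-0.008],"delta_rot":[0.052,0,0]},{"dp":[0,0,-0.012],"delta_rot":[0.079,0,0]},{"dp":[0,-0.001,-0.016],"delta_rot":[0.105,0,0]},{"dp":[0,-0.001,-0.02],"delta_rot":[0.131,0,0]},{"dp":[0,-0.001,-0.023],"delta_rot":[0.157,0,0]},{"dp":[0,-0.001,-0.027],"delta_rot":[0.183,0,0]},{"dp":[0,-0.001,-0.03],"delta_rot":[0.209,0,0]},{"dp":[0,-0.002,-0.033],"delta_rot":[0.236,0,0]},{"dp":[0,-0.002,-0.036],"delta_rot":[0.262,0,0]},{"dp":[0,-0.002,-0.039],"delta_rot":[0.288,0,0]},{"dp":[0,-0.003,-0.042],"delta_rot":[0.314,0,0]}]'
python3 - <<'E'
from h import *
w,t=where(); print(w,t,status.get_obs()['joints'])
P=knee_tcp(w[0]-.001,.017,.029,np.radians(t))
for i in range(1,13):
    d,r_=rel(*knee_tcp(w[0]-.001-.0063*i,.017,.029,np.radians(t-1.2*i)),P); print(i,d.round(3),r_.round(3))
E
```

```text
clock: 11.1
tcp_pos: [0.5191, -0.0643, 0.1872]
orientation: [2.621, 0.79, 0.168]
contact_force: [1.7, -2.8, -0.1]
grip_width: 0.0213
gripper_force: 49.4
[-0.052   0.017   0.0284] 23.89971522892797 [ 0.2073  0.2389 -0.5057  2.1221  0.7335  0.8196 -1.78  ]
1 [ 0.    -0.002 -0.003] [ 0.021  0.    -0.   ]
2 [ 0.    -0.004 -0.005] [ 0.042 -0.    -0.   ]
3 [ 0.    -0.006 -0.007] [ 0.063 -0.    -0.   ]
4 [ 0.    -0.009 -0.01 ] [ 0.084  0.    -0.   ]
5 [ 0.    -0.011 -0.012] [ 0.105 -0.     0.   ]
6 [ 0.    -0.013 -0.014] [0.126 0.    0.   ]
7 [ 0.    -0.015 -0.016] [ 0.147  0.    -0.   ]
8 [ 0.    -0.017 -0.018] [ 0.168 -0.    -0.   ]
9 [ 0.    -0.019 -0.02 ] [0.188 0.    0.   ]
10 [-0.    -0.021 -0.022] [ 0.209 -0.    -0.   ]
11 [ 0.    -0.024 -0.023] [ 0.23 -0.   -0.  ]
12 [ 0.    -0.026 -0.025] [ 0.251 -0.    -0.   ]
```

```bash
python3 -m handwheel '[{"dp":[0,-0.002,-0.003],"delta_rot":[0.021,0,0]},{"dp":[0,-0.004,-0.005],"delta_rot":[0.042,0,0]},{"dp":[0,-0.006,-0.007],"delta_rot":[0.063,0,0]},{"dp":[0,-0.009,-0.010],"delta_rot":[0.084,0,0]},{"dp":[0,-0.011,-0.012],"delta_rot":[0.105,0,0]},{"dp":[0,-0.013,-0.014],"delta_rot":[0.126,0,0]},{"dp":[0,-0.015,-0.016],"delta_rot":[0.147,0,0]},{"dp":[0,-0.017,-0.018],"delta_rot":[0.168,0,0]},{"dp":[0,-0.019,-0.02],"delta_rot":[0.188,0,0]},{"dp":[0,-0.021,-0.022],"delta_rot":[0.209,0,0]},{"dp":[0,-0.024,-0.023],"delta_rot":[0.23,0,0]},{"dp":[0,-0.026,-0.025],"delta_rot":[0.251,0,0]}]'
python3 - <<'E'
from h import *
w,t=where(); print(w,t,status.get_obs()['joints'])
P=knee_tcp(w[0]-.001,.017,.029,np.radians(t))
for i in (3,6):
    d,r_=rel(*knee_tcp(w[0]-.001-.005*i,.017,.029,np.radians(t)),P); print(i,d.round(4),r_.round(3))
f=grab('top','t3'); cv2.imwrite('pics/c7.png',cv2.resize(f['img'][90:240,290:490],None,fx=4,fy=4,interpolation=cv2.INTER_CUBIC))
E
```

```text
clock: 12.6
tcp_pos: [0.501, -0.0366, 0.2002]
orientation: [2.855, 0.859, 0.073]
contact_force: [1.8, -2.3, -1.1]
grip_width: 0.0214
gripper_force: 49.5
[-0.1266  0.0171  0.0289] 9.576026714335443 [ 0.354   0.2323 -0.5714  2.0352  0.3664  0.8791 -1.4185]
3 [ 0.     -0.0148 -0.0025] [0. 0. 0.]
6 [ 0.     -0.0296 -0.005 ] [0. 0. 0.]
```

View pics/c7.png

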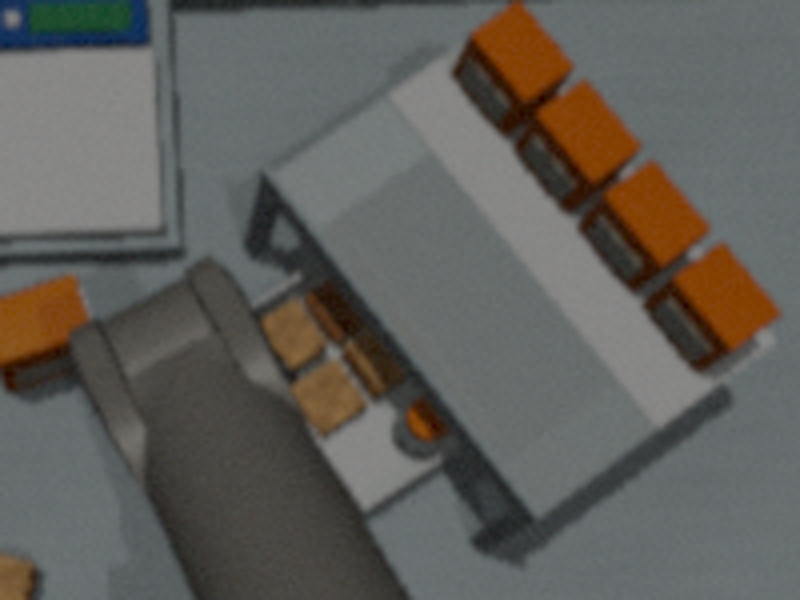

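Top view: the tray is nearly out and square, its front right corner at about (382.5,218) with the jar upright. Now I check it against the model.

```bash
python3 - <<'E'
from h import *
f=load('t3'); c,s=np.cos(YR),np.sin(YR)
for u,v in((382.5,218),(353,165)):
    d=atz(f,u,v,.05)[:2]-S; print(c*d[0]+s*d[1]-.1,-s*d[0]+c*d[1])
E
python3 -m handwheel '[{"dp":[0,-0.005,-0.001],"delta_rot":[0,0,0]},{"dp":[0,-0.010,-0.0015],"delta_rot":[0,0,0]},{"dp":[0,-0.015,-0.0025],"delta_rot":[0,0,0]},{"dp":[0,-0.020,-0.0033],"delta_rot":[0,0,0]},{"dp":[0,-0.025,-0.0042],"delta_rot":[0,0,0]},{"dp":[0,-0.0295,-0.005],"delta_rot":[0,0,0]},{"dp":[0,-0.032,-0.0053],"delta_rot":[0,0,0]},{"dp":[0,-0.034,-0.0057],"delta_rot":[0,0,0]},{"dp":[0,-0.034,-0.0057],"delta_rot":[0,0,0]}]'
python3 - <<'E'
from h import *
w,t=where(); print(w,t)
f=grab('wrist','w4'); cv2.imwrite('pics/c8.png',f['img'])
E
```

```text
-0.06595828452107466 -0.08966816338124495
-0.03517106759244179 0.11468491858608289
clock: 13.78
tcp_pos: [0.4815, -0.0077, 0.1998]
orientation: [2.854, 0.859, 0.072]
contact_force: [1.4, -2.6, 0.5]
grip_width: 0.0212
gripper_force: 49.7
[-0.1614  0.0168  0.0285] 9.602722410958833
```

View pics/c8.png

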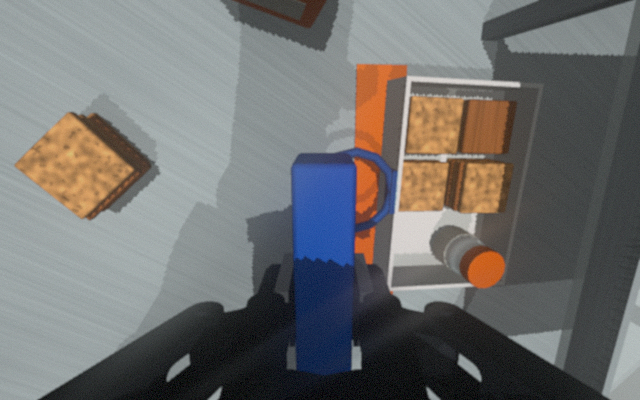

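The tray is out: front rim runs from (409,76) to (389,290) near the stripe, jar upright.

```bash
python3 - <<'E'
from h import *
f=load('w4'); c,s=np.cos(YR),np.sin(YR)
q=[]
for u,v,z in((409,76,.05),(389,290,.05),(356,66,0)):
    d=atz(f,u,v,z)[:2]-S; q.append([c*d[0]+s*d[1],-s*d[0]+c*d[1]]); print(q[-1])
print(np.mean(q[:2],0))
w,t=where()
P=pose()
for x,z,a in((-.150,.0285,9.6),(-.130,.0285,9.6),(-.130,.10,0),(-.130,.19,0)): print(rel(*knee_tcp(x,.017,z,np.radians(a)),P))
E
```

```text
[np.float64(0.008879514270890718), np.float64(0.11426460766855799)]
[np.float64(0.002294594833641868), np.float64(-0.08550589787449428)]
[np.float64(-0.023987478827467816), np.float64(0.1269732238816092)]
[0.0056 0.0144]
(array([0.0002, 0.0112, 0.0019]), array([-0.0001,  0.0001, -0.0002]))
(array([0.0002, 0.031 , 0.0052]), array([-0.0001,  0.0001, -0.0002]))
(array([ 0.0002,  0.0718, -0.0629]), array([ 0.1675,  0.0001, -0.0002]))
(array([ 0.0002,  0.0868, -0.1516]), array([ 0.1675,  0.0001, -0.0002]))
```

Front edge midpoint is 6 mm from the stripe centreline and 14 mm along it, well inside tolerance. Unhook: move inward 32 mm, then straight up.

```bash
python3 -m handwheel '[{"dp":[0,0.006,0.001],"delta_rot":[0,0,0]},{"dp":[0,0.014,0.0023],"delta_rot":[0,0,0]},{"dp":[0,0.022,0.0037],"delta_rot":[0,0,0]},{"dp":[0,0.028,0.0047],"delta_rot":[0,0,0]},{"dp":[0,0.031,0.005],"delta_rot":[0,0,0]},{"dp":[0,0.031,0.005],"delta_rot":[0,0,0]}]'
python3 - <<'E'
from h import *
print(where())
M=pose()[1]
for z in (.02,.05,.1,.15,.2,.235): print((M.T@[0,0,z]).round(4))
E
```

```text
clock: 14.58
tcp_pos: [0.4989, -0.0341, 0.2]
orientation: [2.854, 0.858, 0.072]
contact_force: [-0.0, 0.5, -0.9]
grip_width: 0.0213
gripper_force: 49.5
(array([-0.1297,  0.0167,  0.0287]), np.float64(9.603306652063123))
[-0.      0.0033 -0.0197]
[-0.      0.0083 -0.0493]
[-0.      0.0167 -0.0986]
[-0.      0.025  -0.1479]
[-0.      0.0334 -0.1972]
[-0.      0.0392 -0.2317]
```

```bash
python3 -m handwheel '[{"dp":[0,0.0016,-0.01],"delta_rot":[0,0,0]},{"dp":[0,0.0033,-0.0197],"delta_rot":[0,0,0]},{"dp":[0,0.0066,-0.039],"delta_rot":[0,0,0]},{"dp":[0,0.01,-0.06],"delta_rot":[0,0,0]},{"dp":[0,0.0167,-0.0986],"delta_rot":[0,0,0]},{"dp":[0,0.0234,-0.138],"delta_rot":[0,0,0]},{"dp":[0,0.03,-0.177],"delta_rot":[0,0,0]},{"dp":[0,0.0362,-0.214],"delta_rot":[0,0,0]},{"dp":[0,0.0392,-0.232],"delta_rot":[0,0,0]},{"dp":[0,0.0392,-0.232],"delta_rot":[0,0,0]}]'
python3 - <<'E'
from h import *
print(where()); p0=np.array([.583,.2937,.2137])
print(rel(p0+[0,0,.2137+.0],tool(-.453))); print(rel(p0+[0,0,.205],tool(-.453)))
E
```

```text
clock: 15.82
tcp_pos: [0.4993, -0.0334, 0.4374]
orientation: [2.852, 0.859, 0.077]
contact_force: [0.3, -0.8, -1.8]
grip_width: 0.0216
gripper_force: 49.8
(array([-0.1297,  0.018 ,  0.2662]), np.float64(9.740468105513552))
(array([ 0.2503, -0.225 , -0.0277]), array([ 0.1667,  0.0423, -0.5318]))
(array([ 0.2503, -0.2265, -0.0191]), array([ 0.1667,  0.0423, -0.5318]))
```

```bash
python3 -m handwheel '[{"dp":[0.02,-0.018,-0.002],"delta_rot":[0.015,0.004,-0.04]},{"dp":[0.05,-0.045,-0.005],"delta_rot":[0.035,0.009,-0.11]},{"dp":[0.085,-0.077,-0.007],"delta_rot":[0.055,0.014,-0.18]},{"dp":[0.12,-0.109,-0.01],"delta_rot":[0.08,0.02,-0.255]},{"dp":[0.155,-0.140,-0.012],"delta_rot":[0.1,0.026,-0.33]},{"dp":[0.19,-0.172,-0.015],"delta_rot":[0.127,0.032,-0.405]},{"dp":[0.22,-0.199,-0.017],"delta_rot":[0.147,0.037,-0.47]},{"dp":[0.24,-0.217,-0.0185],"delta_rot":[0.16,0.041,-0.51]},{"dp":[0.25,-0.2265,-0.019],"delta_rot":[0.167,0.0425,-0.532]},{"dp":[0.25,-0.2265,-0.019],"delta_rot":[0.167,0.0425,-0.532]},{"dp":[0.25,-0.2265,-0.019],"delta_rot":[0.167,0.0425,-0.532]}]'
python3 - <<'E'
from h import *
for i in range(3): print(rel([.583,.2937,.2147],tool(-.453)), pose()[0])
E
```

```text
clock: 17.2
tcp_pos: [0.5824, 0.292, 0.4162]
orientation: [-2.663, -1.663, 0.005]
contact_force: [-0.7, -0.2, -1.0]
grip_width: 0.0209
gripper_force: 49.6
(array([0.0022, 0.0004, 0.2015]), array([-0.0032,  0.002 , -0.0015])) [0.5824 0.292  0.4162]
(array([0.0022, 0.0004, 0.2015]), array([-0.0032,  0.002 , -0.0015])) [0.5824 0.292  0.4162]
(array([0.0022, 0.0004, 0.2015]), array([-0.0032,  0.002 , -0.0015])) [0.5824 0.292  0.4162]
```

```bash
python3 -m handwheel '[{"dp":[0.002,0,0.04],"delta_rot":[-0.003,0.002,-0.001]},{"dp":[0.002,0,0.08],"delta_rot":[-0.003,0.002,-0.001]},{"dp":[0.002,0,0.12],"delta_rot":[-0.003,0.002,-0.001]},{"dp":[0.002,0,0.15],"delta_rot":[-0.003,0.002,-0.001]},{"dp":[0.002,0,0.17],"delta_rot":[-0.003,0.002,-0.001]},{"dp":[0.002,0,0.185],"delta_rot":[-0.003,0.002,-0.001]},{"dp":[0.002,0,0.193],"delta_rot":[-0.003,0.002,-0.001]},{"dp":[0.002,0,0.198],"delta_rot":[-0.003,0.002,-0.001]},{"dp":[0.002,0,0.200],"delta_rot":[-0.003,0.002,-0.001]},{"dp":[0.002,0,0.201],"delta_rot":[-0.003,0.002,-0.001]},{"dp":[0.002,0,0.201],"delta_rot":[-0.003,0.002,-0.001]}]'
python3 -c "
from h import *
print(pose(),rel([.583,.2937,.2137],tool(-.453)))"
```

```text
clock: 18.58
tcp_pos: [0.5826, 0.2949, 0.2155]
orientation: [-2.662, -1.666, -0.001]
contact_force: [1.0, -0.4, -1.1]
grip_width: 0.0207
gripper_force: 49.6
(array([0.5826, 0.2949, 0.2155]), array([[ 0.4371,  0.8994,  0.0001],
       [ 0.8994, -0.4371,  0.0012],
       [ 0.0011, -0.0004, -1.    ]])) (array([-0.001 ,  0.0009,  0.0018]), array([-0.0004, -0.0011,  0.0007]))
```

Still about 2 mm up; lower until it rests on the prongs, then release.

```bash
python3 -m handwheel '[{"dp":[0,0,0.001],"delta_rot":[0,0,0]},{"dp":[0,0,0.002],"delta_rot":[0,0,0]},{"dp":[0,0,0.002],"delta_rot":[0,0,0]}]'
python3 -m handwheel '[{"dp":[0,0,0],"delta_rot":[0,0,0]},{"dp":[0,0,0],"delta_rot":[0,0,0]},{"dp":[0,0,0],"delta_rot":[0,0,0]},{"dp":[0,0,0],"delta_rot":[0,0,0]},{"dp":[0,0,0],"delta_rot":[0,0,0]},{"dp":[0,0,0],"delta_rot":[0,0,0]},{"dp":[0,0,0],"delta_rot":[0,0,0]},{"dp":[0,0,0],"delta_rot":[0,0,0]}]' 1
python3 -m handwheel '[{"dp":[0,0,-0.015],"delta_rot":[0,0,0]},{"dp":[0,0,-0.04],"delta_rot":[0,0,0]},{"dp":[0,0,-0.08],"delta_rot":[0,0,0]},{"dp":[0,0,-0.12],"delta_rot":[0,0,0]},{"dp":[0,0,-0.146],"delta_rot":[0,0,0]},{"dp":[0,0,-0.146],"delta_rot":[0,0,0]},{"dp":[0,0,-0.146],"delta_rot":[0,0,0]}]'
python3 - <<'E'
from h import *
f=grab('wrist','w5');t=grab('top','t5')
cv2.imwrite('pics/c9.png',np.hstack([f['img'][90:310,230:470],cv2.resize(t['img'][130:240,290:440],(300,220))]))
E
```

```text
clock: 18.95
tcp_pos: [0.5826, 0.2949, 0.2137]
orientation: [-2.662, -1.666, -0.001]
contact_force: [-1.5, -1.7, 2.5]
grip_width: 0.021
gripper_force: 50.1
clock: 19.95
tcp_pos: [0.5825, 0.2948, 0.2132]
orientation: [-2.662, -1.666, -0.0]
contact_force: [-0.9, -0.6, -0.5]
grip_width: 0.0853
gripper_force: 0.0
clock: 20.82
tcp_pos: [0.5823, 0.2945, 0.3588]
orientation: [-2.662, -1.667, 0.001]
contact_force: [0.3, -0.3, -0.2]
grip_width: 0.0854
gripper_force: 0.0
```

View pics/c9.png

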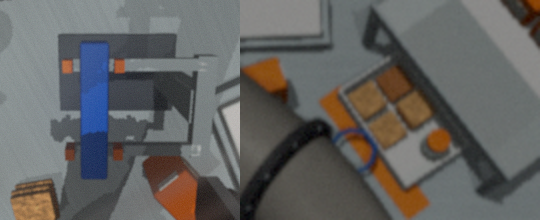

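The hook hangs centred between the lips, with the bar at crop (94,110), and the tray's front lies on the stripe. Handing in.

```bash
python3 -c "
from h import *
print(r.hand_in())"
```

```text
the job is handed in; nothing more can be done
None
```

The tray is out with its front edge about 6 mm from the stripe centreline and about 2° off square, the hook is back hanging on its stand, and I handed the job in at about 21 s of the 66 s; the verdict was not shown.

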